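Slide the warming chamber's cover shut and latch it

ROBOT

A 6-joint arm with a two-finger parallel gripper is mounted at the origin on the work surface. World frame = base frame: x ahead of the robot, y to its left, z up, the work surface at z = 0. Lengths are in m, angles in rad, forces in N, time in s.
With the tool pointing down it reaches from about 0.375 to 0.975 m from the base axis. Payload 3.8 kg.
Tool frame: the origin (TCP) lies at the very end of the fingers, on their centre line; the grasp point (between the pads) lies 19 mm behind it; y points along the fingers, x is the direction in which the jaws open and shut, and the axes are right-handed (so a half turn about y gives the same grasp; the last joint's range is limited). The gripper opens to 85 mm and grips with 20 to 120 N. Pads are 22 mm wide; open, the fingers measure 114 mm over their backs; the gripper's body (76 mm by 85 mm) begins 54 mm behind the grasp point. The pads swing forward as they close: fully open they stand 13 mm farther back than shut.
Start: joints at [1.187, 0.264, 1.604, -0, 1.274, -0.037], TCP at [0.229, 0.635, 0.231] pointing down, gripper open.
Joint ranges: [-2.63, 2.63], [-0.94, 2.18], [0.31, 2.57], [-1.31, 4.45], [0, 2.66], [-2.55, 2.55]. Speed limits (rad/s): [2.57, 2.57, 3.14, 3.14, 3.14, 3.14].

INTERFACE

Orientations are given as a rotation vector (axis times angle).
In Python, from workcell import bot, cams gives the robot as it stands.
- The arm moves only by the tool play_rows, never from a script. Its argument "motion" is a list of rows, each a list of 2 entries, a list of its own where there are three numbers: the shift along the world's x, y, z normalised to -1 to 1, where 1 is 400 mm, then the turn, a rotation vector about the world's x, y, z normalised to -1 to 1, where 1 is pi/4 rad. In form: [[[tx, ty, tz], [ax, ay, az]], ...]. A call has 1 to 10 rows; each row is the pose to reach, as a shift and turn from the pose commanded when the call began; what a row does not reach only later rows make up. A row lasts 1/8 s, in which the tool goes at most 62.5 mm and 10.7 degrees, less where a joint would pass 70% of its speed; a pose out of reach is approached as far as the arm can. A call with a number of a shift or a turn outside -1 to 1 is refused whole. A call with a gripper value outside its range is refused whole. "gripper" is the closure, from 0 (fully open) to 1 (shut), set as the call begins (left out, the last holds). The fingers move at their own pace and stop on an object; "squeeze" is the grip in N (left out, the last holds). Time passes only in rows, so rows that repeat a pose let the fingers close. It gives the time, the measured TCP pose, the force and the opening at its end, in the units of the state.
- bot.read_state(): the state, without advancing time (a new reading comes with each control period).
- cams.read_camera(name): name is "side" or "top" or "wrist"; returns (picture, depth): 384x512x3 uint8, red, green, blue; 384x512 float32, m along the optical axis (not along the pixel's ray), 0 where there is no reading.
- cams.calibration(name): a dict with "mtx" (3x3 intrinsics, pixels), "R" (3x3) and "t" (3): a world point X has camera coordinates R X + t; the wrist camera has in their place "tool_from_camera" (4x4, takes a point from camera to tool coordinates, whose origin is the TCP and whose axes are the tool frame's). Camera axes: x right, y down, z forward; pixel columns grow to the right and rows downward; lengths in m; the calibration is good to about 2 mm. A picture is of the moment at which its call begins: read the wrist's pose just before it. calibration takes no time and is no camera call.
- bot.finish_job(): hands the job in, once; it reports no verdict.
Trained networks look in the newest picture that a camera, given by its name, has taken for a name from the list of things; names that differ only in an ending like _2 or _b are one class to them, and where a whole thing is asked for, a point or a joint stands for the part that bears it (a point fixed in the world has none). Each returns a list of dicts, best first, with "conf" (0 to 1); they miss things now and then, are a little off and sometimes report something else, mostly with a low value. They report only what shows in the picture. A call takes as long as a camera call. They do not tell look-alikes from the thing itself.
- cams.recognise(camera, label): "xyz" ([x, y, z] in m, in the coordinates of the camera as it stood for that picture, good to about 4 mm: the middle of the surface that is visible of it).
- cams.regions_of(camera, label): "mask" (384x512 bool, what is visible of it).
- cams.mark_of(camera, label): "xyz" ([x, y, z] in m, in the coordinates of the camera as it stood for that picture, good to about 4 mm: a listed point, or the origin of a listed thing).
The state is a dict: "time": time; "q": joint angles; "joint_vel": joint speeds; "joint_torque": joint torques, N m; "tool_pos": TCP position; "tcp_rot": TCP orientation; "wrist_force": force on the tool from outside, world axes, zero at the start; "torque": the same for the moment, N m; "width": opening from 0.0 (shut) to 1.0 (fully open).
Only numpy, scipy, OpenCV 4.12 (cv2) and the standard library are available. Lean on these libraries where they do the work, as an engineer would, in place of code of your own. Each camera call takes 0.05 s, during which the arm holds its last target.

TASK

Close up the ivory warming chamber: with your fingertips gently push its steel cover along the track by the upright lip until it is fully home over the open well, and then swing the catch round, all the way to its stop, so that it lies straight across the deck behind the lip. Push only: the cover must stay down in its track and not be lifted, and the jars and other things around must be left standing where they are.

Things in the scene. Friction and masses are not known exactly. Their poses are not given: they have to be found in the camera images.
- chamber: Fixed ivory bench-top warming chamber, 230 wide (its x), 440 long (its y), with a deck 120 high. Origin on the bench under the middle of the 380 long deck part; z up. The open well lies toward -y, the plain deck toward +y. Two guide strips 8 high stand on the deck along y, at x -82 to -76 and 76 to 82.
- well (a point): Centre of the mouth of the open well, at deck height. The well is 120 (x) by 145 (y), 100 deep.
- track_end (a point): End stop of the cover's track: the face of the raised control housing at the chamber's -y end (y -190), 5 above the deck. The housing is 60 long and 150 high. The shut cover lies against this face.
- cover: Loose flat steel plate, 148 (x) x 170 (y) x 5, about 0.5 kg, lying on the deck between the guide strips (2 mm play a side), free to slide along the chamber's y; friction 2 to 6 N. Origin: centre of its underside; axes as the chamber's. Starts slid back to +y by 75 to 160, the well open; fully home its origin is at y -105 of the chamber.
- cover_lip (a point): Middle of the outer (+y) face of the cover's upright lip, 20 above the deck. The lip is a tab in the middle of the cover's +y edge, 50 wide (x), 6 thick (y), its top 35 above the deck. Push it towards the chamber's -y.
- catch_pivot (a point): Axis of the catch, on the rim at the chamber's -x side just outside the guide strip, at x -97, y -11, z 135 of the chamber; the mid-height of the catch's arm.
- catch_peg (a point): Middle of the upright peg (12 diameter) near the end of the catch's arm, 90 from the pivot axis. The peg stands 30 above the arm, its top 50 above the rim; this point is 35 above the rim.
- catch (a joint): Catch angle, rad: a level steel bar 12 wide, 10 thick, 96 long, underside 10 above the deck, turning about a vertical axis. 0 = shut at its stop, pointing along the chamber's +x, 3 mm behind the shut cover's lip. Grows counter-clockwise from above: 1.57 points along +y; other stop 2.3. Starts at 1.5 to 2.0. Light friction (under 1 N at the peg); stays where left. A cover not home blocks it.
- jar_a: Clear glass jar with cap, 48 across, 80 tall, standing in the well; to be left alone. Origin under its base.
- jar_b: Amber glass jar with cap, 48 across, 80 tall, standing in the well; to be left alone. Origin under its base.
- beaker: Clear glass beaker, 60 across, 75 tall, beside the far side of the chamber; to be left alone. Origin at its underside.
- bottle: White plastic bottle, 42 across, 90 tall, standing on top of the control housing; to be left alone. Origin at its underside.
- dish: Shallow red plastic bowl, 90 across, 30 tall, past the plain end of the chamber; to be left alone. Origin at its underside.
- sponge_box: Open blue plastic box, 100 x 140 x 60; to be left alone. Origin at its underside.
- brush: Small brush lying on the bench; to be left alone. Origin at its underside.
- mug: White cup, 72 across, 80 tall, beside the robot's side of the chamber; to be left alone. Origin at its underside.
Not all that is in view belongs to the job. Of the things that look like the cover, the middle-sized one is meant.

How it is judged:
On the way, in this order (a step that is already met when the one before it is completed fails the run):
1. the cover is pushed home over the well (within 8 mm of its end stop), the catch still open (y of cover in the frame of chamber below -0.097 m and z of cover in the frame of chamber below 0.124 m and value of joint catch above 0.5 rad), for 0.1 s.
2. the catch is swung shut behind the cover's lip (within 0.12 rad of its stop) (value of joint catch below 0.12 rad), for 0.2 s.
At the end, for the whole second after the job is handed in: The cover lies flat in its track within 6 mm of its end stop, the catch is within 0.12 rad (7 degrees) of its shut stop behind the lip, and both are at rest (y of cover in the frame of chamber below -0.099 m and z of cover in the frame of chamber below 0.124 m and angle between cover's own z axis and vertical below 0.05 rad and value of joint catch below 0.12 rad and linear speed of cover below 0.01 m/s and velocity of joint catch between -0.05 and 0.05 rad/s); the robot touches nothing.
It fails at once if the cover is lifted out of its track (10 mm or more) or tipped by more than 0.15 rad (z of cover in the frame of chamber above 0.13 m or angle between cover's own z axis and vertical above 0.15 rad).
It fails at once if the cover is rammed: pushed by the fingers with more than 60 N (contact force between the fingers and cover above 60 N).
It fails at once if a jar or another bystander is moved or lifted more than 30 mm, or tipped over (distance of any of jar_a, jar_b, beaker, bottle, dish, sponge_box, brush, mug from where it was at the start of the episode above 0.03 m or angle between any of jar_a, jar_b, beaker, bottle, dish, sponge_box, mug's own z axis and vertical above 0.5 rad).
It also fails if it takes over 54 s, if anything falls off the work surface, if the arm or the gripper's body presses on something with over 40 N, if the wrist force passes 120 N, or if a joint passes its speed limit or range.

## Working session

There is one attempt and no reset: what is moved stays moved. The work goes in short steps, Python scripts to look and compute and a tool call to move; the robot and the scene stay as the last step left them, time stands still between calls to the robot, and variables do not carry over. Pictures are saved under pics/ and viewed, and the job is handed in when it is done.

Besides the shell and the picture viewer there is one more tool, called after "Call:" as a command line: name --argument value ..., lists and objects as JSON in quotes. play_rows: Moves the arm, as the interface text tells. Its arguments: {"type":"object","properties":{"motion":{"type":"array","items":{"type":"array"}},"gripper":{"type":"number"},"squeeze":{"type":"number"}},"required":["motion"]}

```bash
mkdir -p pics; ls
python3 - <<'E'
from workcell import bot,cams
import cv2,numpy as np
print(bot.read_state())
for n in ['side','top','wrist']:
    p,d=cams.read_camera(n); cv2.imwrite(f'pics/{n}0.png',p[:,:,::-1]); np.savez(f'{n}0.npz',p=p,d=d)
    print(n,cams.calibration(n))
E
```

```text
pics
{'time': 0.0, 'q': array([ 1.18713137e+00,  2.64771491e-01,  1.60537659e+00, -1.29649974e-05,
        1.27371952e+00, -3.69033502e-02]), 'joint_vel': array([ 5.97112008e-04, -3.86943206e-05,  2.49234567e-04, -1.33266277e-03,
       -1.02623188e-03, -1.07920177e-04]), 'joint_torque': array([-5.25198320e-04, -5.15120852e+01, -3.67304277e+01, -1.76816357e-04,
        1.32074687e-02,  3.03665206e-05]), 'tool_pos': array([0.22913231, 0.63413365, 0.22994829]), 'tcp_rot': array([-1.35480555, -0.9486795 ,  0.95182579]), 'wrist_force': array([0.55850065, 0.32171606, 0.00070083]), 'torque': array([-0.02783248,  0.00730544,  0.03044208]), 'width': 0.9982478702314488}
side {'mtx': array([[410.14251878,   0.        , 254.95875905],
       [  0.        , 410.14251878, 194.57561215],
       [  0.        ,   0.        ,   1.        ]]), 'R': array([[ 0.90007475, -0.43536142, -0.01805198],
       [-0.3489991 , -0.69548409, -0.62809356],
       [ 0.26089284,  0.57163128, -0.77792841]]), 't': array([-0.47087809,  0.27895523,  1.20536009])}
top {'mtx': array([[396.9587353 ,   0.        , 261.212593
[... 176 characters left out ...]
     [-9.81515471e-01,  1.36894046e-02, -1.90892587e-01],
       [ 1.90877129e-01, -2.43914024e-03, -9.81610907e-01]]), 't': array([0.0369657 , 0.55786734, 1.51376799])}
wrist {'mtx': array([[336.74025375,   0.        , 259.16441008],
       [  0.        , 336.74025375, 190.12531858],
       [  0.        ,   0.        ,   1.        ]]), 'tool_from_camera': array([[ 9.99999940e-01, -3.28703682e-05,  3.43896365e-04,
         7.50236690e-04],
       [-3.39803268e-04, -2.73053637e-01,  9.61998751e-01,
        -1.42598461e-01],
       [ 6.22809001e-05, -9.61998810e-01, -2.73053631e-01,
         6.95172178e-02],
       [ 0.00000000e+00,  0.00000000e+00,  0.00000000e+00,
         1.00000000e+00]])}
```

View pics/side0.png

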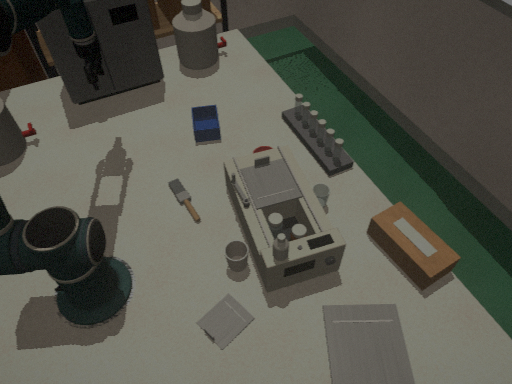

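View pics/top0.png

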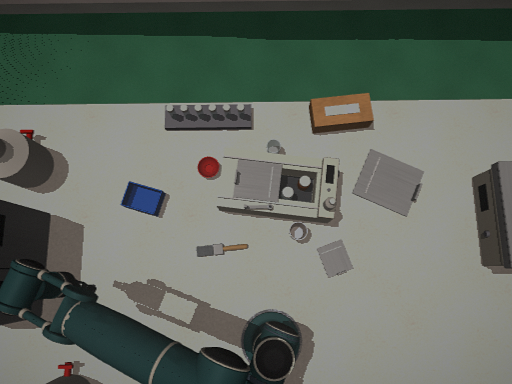

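```bash
cat > h.py <<'E'
from workcell import bot,cams
import cv2,numpy as np
from scipy.spatial.transform import Rotation as Ro
def w(cam,xyz):
    c=cams.calibration(cam)
    return c['R'].T@(np.asarray(xyz)-c['t'])
def px(cam,X):
    c=cams.calibration(cam); p=c['mtx']@(c['R']@np.asarray(X)+c['t']); return np.round(p[:2]/p[2],1)
E
python3 - <<'E'
from h import *
for cam in ['top','side']:
    for l in ['chamber','well','track_end','cover','cover_lip','catch_pivot','catch_peg','beaker','bottle','dish','mug']:
        for r in cams.mark_of(cam,l)[:4]:
            X=w(cam,r['xyz']); print(cam,l,round(r['conf'],2),X.round(3),px(cam,X))
print(bot.read_state()['time'])
E
```

```text
top chamber 0.61 [0.591 0.002 0.001] [267.7 189.1]
top chamber 0.48 [ 0.499 -0.003  0.135] [270.1 205.7]
top well 0.62 [ 0.584 -0.108  0.122] [297.4 183.9]
top well 0.47 [ 0.591 -0.002  0.   ] [268.6 189. ]
top track_end 0.6 [ 0.567 -0.19   0.122] [319.  187.9]
top cover 0.93 [0.602 0.04  0.123] [258.1 179.7]
top cover 0.89 [ 0.616 -0.488 -0.001] [386.7 181.5]
top cover 0.7 [ 0.312 -0.26   0.003] [335.1 257. ]
top cover 0.66 [ 0.569 -0.19   0.118] [319.  187.7]
top cover_lip 0.92 [0.61  0.129 0.136] [234.6 177.2]
top cover_lip 0.85 [ 0.248 -0.281  0.013] [341.7 273.5]
top cover_lip 0.79 [ 0.563 -0.598  0.032] [417.6 192.2]
top cover_lip 0.31 [ 0.498 -0.212  0.156] [327.2 204.3]
top catch_pivot 0.8 [ 0.498 -0.001  0.134] [269.5 206.1]
top catch_peg 0.68 [0.494 0.092 0.154] [244.3 206.7]
top catch_peg 0.18 [ 0.578 -0.104  0.118] [296.1 185.5]
top beaker 0.69 [ 0.756 -0.022 -0.002] [272.8 150.5]
top bottle 0.54 [ 0.499 -0.215  0.157] [327.9 204.1]
top bottle 0.29 [0.605 0.042 0.121] [257.7 179. ]
top dish 0.7 [ 0.683  0.244 -0.004] [209.1 168.4]
top mug 0.73 [ 0.409 -0.107  0.001] [295.
[... 385 characters left out ...]

side cover 0.96 [ 0.612 -0.489 -0.004] [365.4 348.4]
side cover 0.88 [ 0.309 -0.257  0.003] [225.9 320.2]
side cover 0.87 [0.599 0.047 0.125] [269.5 181.5]
side cover 0.35 [ 0.573 -0.192  0.124] [300.1 242.5]
side cover_lip 0.92 [0.611 0.13  0.138] [261.2 160.4]
side cover_lip 0.49 [ 0.58  -0.104  0.121] [287.1 219.3]
side catch_pivot 0.62 [0.493 0.001 0.138] [245.1 201.2]
side catch_peg 0.56 [0.497 0.087 0.156] [234.1 177.5]
side beaker 0.81 [ 0.751 -0.021  0.002] [318.2 203.4]
side bottle 0.75 [ 0.603 -0.138  0.018] [297.4 244.2]
side bottle 0.58 [ 0.495 -0.213  0.151] [279.  254.2]
side dish 0.56 [ 0.68   0.249 -0.001] [263.8 159.3]
side mug 0.97 [ 0.41  -0.108  0.002] [236.9 263.6]
1.25
```

Run:
```python
from h import *
from scipy.optimize import least_squares
L=[((0,0),(.594,.0005)),((-.097,-.011),(.4955,0)),((0,-.19),(.569,-.1895)),((0,-.0925-.0),(.583,-.107))]
# well unknown y: derive later; skip. cover & lip give line x_local=0
def f(p):
    c,s=np.cos(p[2]),np.sin(p[2]); R=np.array([[c,-s],[s,c]])
    r=[]
    for l,wp in L[:3]: r+=list(R@np.array(l)+p[:2]-wp)
    for wp in [(.6005,.0435),(.6105,.1295),(.583,-.107)]: r.append((R.T@(np.array(wp)-p[:2]))[0])
    return r
s=least_squares(f,[.594,0,-.1]);p=s.x;print(p,np.round(s.fun,4))
c,sn=np.cos(p[2]),np.sin(p[2]);R=np.array([[c,-sn],[sn,c]])
for n,wp in [('cover',(.6005,.0435)),('lip',(.6105,.1295)),('peg',(.4955,.0895)),('well',(.583,-.107))]: print(n,(R.T@(np.array(wp)-p[:2])).round(4))
st=bot.read_state();T=Ro.from_rotvec(st['tcp_rot']).as_matrix();print(T.round(3),st['tool_pos'])
for nm,l in [('shutliplocal',(0,-.02)),('pegshut',(-.007,-.011))]: print(nm,R@l+p[:2])
for n,(a,b,c_,d) in {'top':(200,360,130,230),'side':(215,350,130,290)}.items():
    P=np.load(n+'0.npz')['p'][c_:d,a:b]; cv2.imwrite(f'pics/{n}c.png',cv2.resize(P[:,:,::-1],None,fx=3.7 if n=='side' else 5,fy=3.7 if n=='side' else 5,interpolation=2))
```

```text
[ 0.59420799 -0.00068336 -0.12533664] [ 0.0002 -0.0012  0.0011  0.0005  0.0015  0.0003  0.0007 -0.0001  0.0022]
cover [0.0007 0.0446]
lip [-1.000e-04  1.312e-01]
peg [-0.1092  0.0771]
well [ 0.0022 -0.1069]
[[ 0.34 -0.   -0.94]
 [ 0.94 -0.    0.34]
 [-0.   -1.    0.  ]] [0.22940466 0.63479272 0.23126542]
shutliplocal [ 0.59170782 -0.02052647]
pegshut [ 0.58588781 -0.01072201]
```

View pics/topc.png

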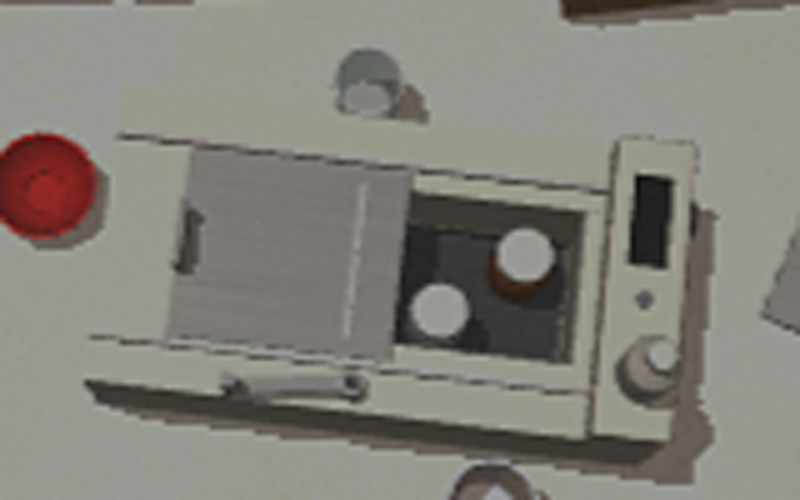

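View pics/sidec.png

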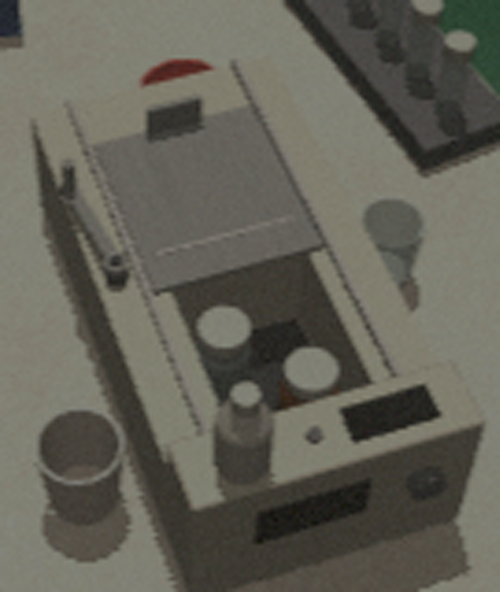

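Cover candidates in the top view: the large plate at (387,181), the small one at (335,257), and the plate on the track at (258,180). The one on the track is middle-sized and lies between the guide strips. The crops confirm it: its lip is at about (235,177), and the catch lies along +y with its peg at about (244,207), at an angle of about 1.7.

Call:
play_rows --motion '[[[0.15,-0.15,0],[0,0,0.15]],[[0.3,-0.3,0],[0,0,0.285]],[[0.45,-0.45,0],[0,0,0.285]],[[0.6,-0.6,0],[0,0,0.285]],[[0.7,-0.75,0],[0,0,0.285]],[[0.8,-0.9,0],[0,0,0.285]],[[0.9,-1,0],[0,0,0.285]],[[0.9,-1,0],[0,0,0.285]]]' --gripper 1 --squeeze 40

```text
time: 2.25
tool_pos: [0.5656, 0.2629, 0.2316]
tcp_rot: [-1.265, -1.119, 1.117]
wrist_force: [0.2, 1.5, 0.7]
width: -0.001
```

Call:
play_rows --motion '[[[0,0,0],[0,0,0]],[[0,0,0],[0,0,0]]]'

```text
time: 2.5
tool_pos: [0.5644, 0.2644, 0.2311]
tcp_rot: [-1.265, -1.117, 1.117]
wrist_force: [0.1, -0.4, -0.1]
width: 0.001
```

Run:
```python
from h import *
st=bot.read_state();T=Ro.from_rotvec(st['tcp_rot']).as_matrix();print(T.round(3),st['tool_pos'])
a=-.12534;R=np.array([[np.cos(a),-np.sin(a)],[np.sin(a),np.cos(a)]]);p=np.array([.5942,-.0007])
print(R.T@(st['tool_pos'][:2]-p)); print(R@[0,.165]+p)
```

```text
[[ 0.124 -0.001 -0.992]
 [ 0.992  0.     0.124]
 [ 0.    -1.     0.001]] [0.56441138 0.26442454 0.23114899]
[-0.0626987   0.25932076]
[0.61482699 0.16300561]
```

Call:
play_rows --motion '[[[0.06,-0.127,0],[0,0,0]],[[0.125,-0.25,0],[0,0,0]],[[0.125,-0.25,-0.1],[0,0,0]],[[0.125,-0.25,-0.18],[0,0,0]],[[0.125,-0.25,-0.23],[0,0,0]],[[0.125,-0.25,-0.23],[0,0,0]]]'

```text
time: 3.25
tool_pos: [0.6126, 0.1655, 0.1373]
tcp_rot: [-1.262, -1.116, 1.122]
wrist_force: [-0.2, 0.1, -0.7]
width: -0.001
```

Run:
```python
from h import *
for n in ['side','wrist']:
    p,d=cams.read_camera(n)
    if n=='side': p=cv2.resize(p[110:270,200:360],None,fx=3.5,fy=3.5)
    cv2.imwrite(f'pics/{n}1.png',p[:,:,::-1])
print(bot.read_state()['tool_pos'])
```

```text
[0.61489053 0.16566106 0.1403339 ]
```

View pics/side1.png

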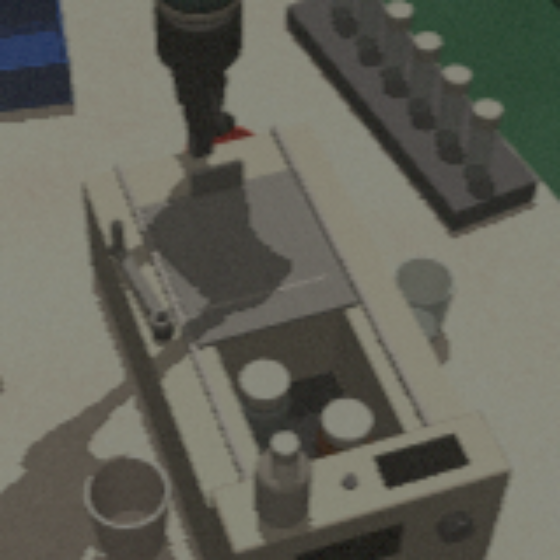

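View pics/wrist1.png

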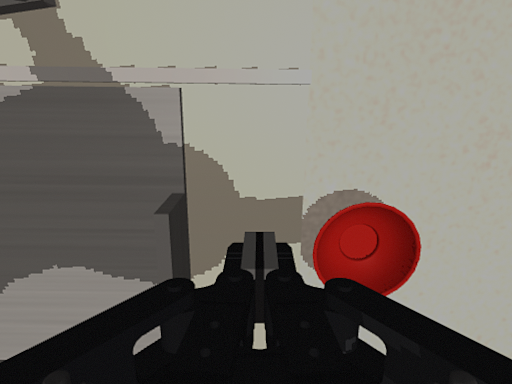

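The side view shows the fingertips just behind the lip at (205,150), and the wrist view shows them level with the middle of the lip and clear of it. Starting the push.

Call:
play_rows --motion '[[[-0.003,-0.025,0],[0,0,0]],[[-0.005,-0.04,0],[0,0,0]],[[-0.007,-0.057,0],[0,0,0]],[[-0.01,-0.077,0],[0,0,0]],[[-0.013,-0.104,0],[0,0,0]],[[-0.017,-0.134,0],[0,0,0]],[[-0.021,-0.164,0],[0,0,0]],[[-0.025,-0.194,0],[0,0,0]],[[-0.028,-0.224,0],[0,0,0]],[[-0.031,-0.248,0],[0,0,0]]]'

```text
time: 4.6
tool_pos: [0.6019, 0.0645, 0.1392]
tcp_rot: [-1.265, -1.118, 1.118]
wrist_force: [0.9, 4.0, 3.5]
width: -0.001
```

Run:
```python
from h import *
for n in ['side','wrist']:
    p,d=cams.read_camera(n)
    if n=='side': p=cv2.resize(p[110:270,200:360],None,fx=3.5,fy=3.5)
    cv2.imwrite(f'pics/{n}2.png',p[:,:,::-1])
s=bot.read_state();print(s['tool_pos'],s['wrist_force'])
```

```text
[0.60138684 0.0634487  0.13869192] [-0.02342652  0.25369421  0.48346707]
```

View pics/side2.png

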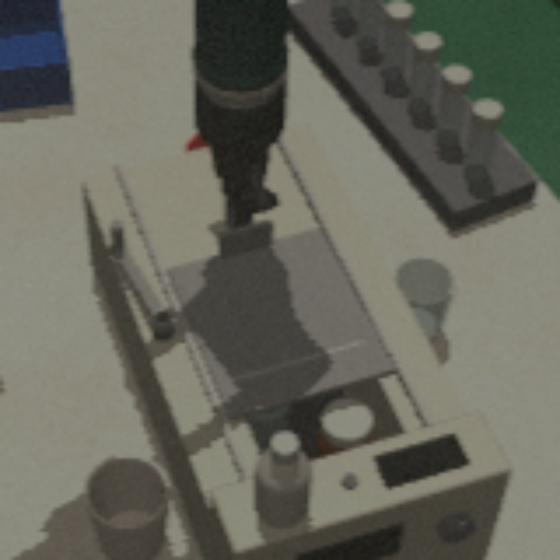

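View pics/wrist2.png

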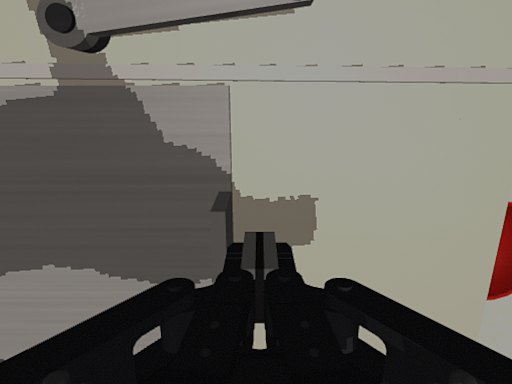

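Call:
play_rows --motion '[[[-0.003,-0.025,0],[0,0,0]],[[-0.006,-0.05,0],[0,0,0]],[[-0.009,-0.074,0],[0,0,0]],[[-0.012,-0.099,0],[0,0,0]],[[-0.015,-0.122,0],[0,0,0]],[[-0.018,-0.14,0],[0,0,0]],[[-0.019,-0.15,0],[0,0,0]],[[-0.0195,-0.155,0],[0,0,0]],[[-0.02,-0.16,0],[0,0,0]]]'

```text
time: 5.82
tool_pos: [0.5941, 0.0015, 0.1393]
tcp_rot: [-1.265, -1.118, 1.118]
wrist_force: [-0.5, 2.9, -0.9]
width: -0.0
```

```bash
cat > look.py <<'E'
from h import *
import sys
k=sys.argv[1]
for n in ['side','wrist','top']:
    p,d=cams.read_camera(n)
    if n=='side': p=cv2.resize(p[110:270,200:360],None,fx=3.5,fy=3.5)
    if n=='top': p=cv2.resize(p[130:230,200:360],None,fx=4,fy=4)
    cv2.imwrite(f'pics/{n}{k}.png',p[:,:,::-1])
a=-.12534;R=np.array([[np.cos(a),-np.sin(a)],[np.sin(a),np.cos(a)]]);p=np.array([.5942,-.0007])
for cam in ['side','top']:
  for l in ['cover','cover_lip','catch_pivot','catch_peg','track_end','well']:
    for r in cams.mark_of(cam,l)[:4]:
        X=w(cam,r['xyz'])
        if X[2]>.1: print(cam,l,round(r['conf'],2),X.round(3),'local',(R.T@(X[:2]-p)).round(4))
s=bot.read_state();print(s['time'],s['tool_pos'],R.T@(s['tool_pos'][:2]-p),s['wrist_force'])
E
python3 look.py 3
```

```text
side cover 0.63 [ 0.582 -0.098  0.123] local [ 0.0003 -0.0979]
side cover_lip 0.82 [ 0.595 -0.009  0.138] local [ 0.002  -0.0086]
side catch_pivot 0.66 [0.493 0.003 0.139] local [-0.1012 -0.0085]
side catch_peg 0.56 [0.496 0.088 0.156] local [-0.1081  0.0757]
side track_end 0.76 [ 0.574 -0.189  0.126] local [ 0.003  -0.1896]
top cover 0.73 [ 0.569 -0.192  0.12 ] local [-0.0015 -0.1928]
top cover 0.6 [ 0.585 -0.101  0.121] local [ 0.0031 -0.1004]
top cover_lip 0.57 [ 0.593 -0.018  0.139] local [ 0.0012 -0.0169]
top track_end 0.68 [ 0.568 -0.19   0.123] local [-0.0024 -0.1915]
6.575 [0.59410614 0.00132788 0.13929838] [-0.00034663  0.00200024] [ 0.43131666 -1.71967471 -0.05492307]
```

View pics/side3.png

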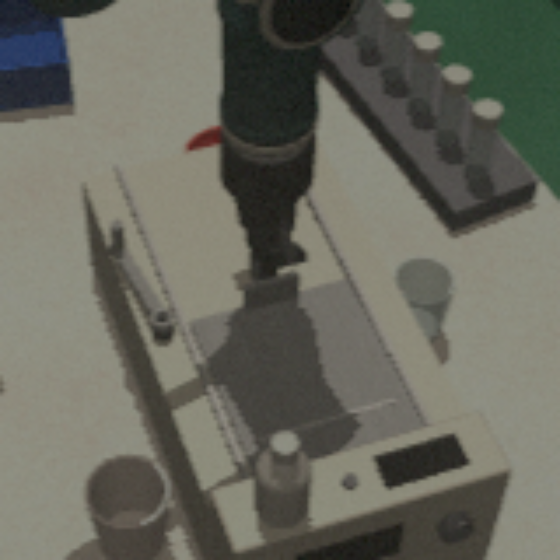

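View pics/wrist3.png

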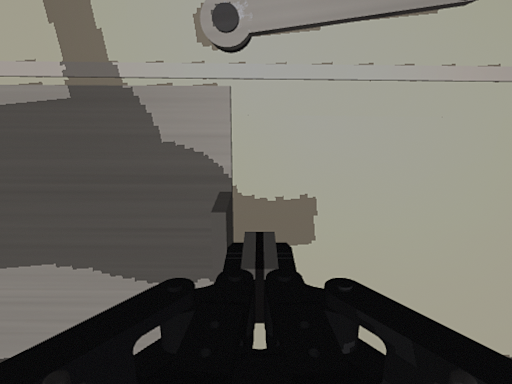

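The cover is about 8–10 mm short of home. I'll push on in small steps.

Call:
play_rows --motion '[[[-0.0007,-0.005,0],[0,0,0]],[[-0.0013,-0.01,0],[0,0,0]],[[-0.0016,-0.013,0],[0,0,0]],[[-0.002,-0.016,0],[0,0,0]],[[-0.002,-0.016,0],[0,0,0]]]'

```text
time: 7.2
tool_pos: [0.5933, -0.0051, 0.1393]
tcp_rot: [-1.265, -1.118, 1.118]
wrist_force: [0.3, 2.6, 1.0]
width: -0.005
```

Call:
play_rows --motion '[[[-0.0005,-0.003,0],[0,0,0]],[[-0.0007,-0.005,0],[0,0,0]],[[-0.0007,-0.005,0],[0,0,0]]]'

```text
time: 7.58
tool_pos: [0.593, -0.0071, 0.1393]
tcp_rot: [-1.265, -1.118, 1.118]
wrist_force: [0.4, 1.7, 1.3]
width: -0.001
```

Call:
play_rows --motion '[[[-0.0004,-0.0025,0],[0,0,0]],[[-0.0004,-0.0025,0],[0,0,0]]]'

```text
time: 7.82
tool_pos: [0.593, -0.0077, 0.1393]
tcp_rot: [-1.265, -1.119, 1.118]
wrist_force: [1.8, 3.5, -0.4]
width: -0.001
```

Call:
play_rows --motion '[[[-0.0004,-0.003,0],[0,0,0]],[[-0.0004,-0.003,0],[0,0,0]]]'

```text
time: 8.07
tool_pos: [0.5936, -0.0082, 0.1394]
tcp_rot: [-1.265, -1.12, 1.116]
wrist_force: [2.9, 7.1, -1.0]
width: -0.002
```

Call:
play_rows --motion '[[[-0.0004,-0.003,0],[0,0,0]],[[-0.0004,-0.003,0],[0,0,0]]]'

```text
time: 8.32
tool_pos: [0.5937, -0.0082, 0.1396]
tcp_rot: [-1.264, -1.121, 1.114]
wrist_force: [2.9, 10.0, -0.7]
width: 0.0
```

```bash
python3 look.py 4
```

```text
side cover 0.68 [ 0.584 -0.105  0.123] local [ 0.0027 -0.1044]
side cover_lip 0.81 [ 0.593 -0.019  0.139] local [ 0.001  -0.0186]
side catch_pivot 0.76 [0.494 0.002 0.14 ] local [-0.0998 -0.0095]
side catch_peg 0.72 [0.496 0.088 0.154] local [-0.1088  0.0757]
side track_end 0.76 [ 0.571 -0.189  0.128] local [ 0.0003 -0.19  ]
top cover 0.65 [ 0.584 -0.11   0.122] local [ 0.0036 -0.1095]
top cover_lip 0.95 [ 0.588 -0.025  0.138] local [-0.0027 -0.0252]
top catch_peg 0.41 [0.492 0.09  0.154] local [-0.1128  0.0768]
top track_end 0.95 [ 0.568 -0.189  0.125] local [-0.0025 -0.1897]
9.075 [ 0.59365007 -0.00826056  0.13957561] [ 0.00039955 -0.00757   ] [ 2.81101616  9.51843809 -0.97530559]
```

View pics/top4.png

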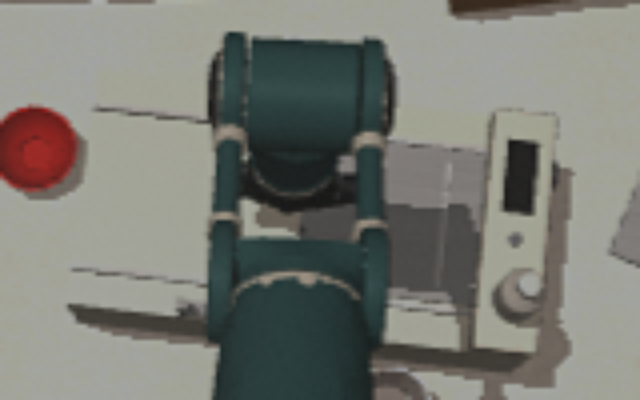

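View pics/side4.png

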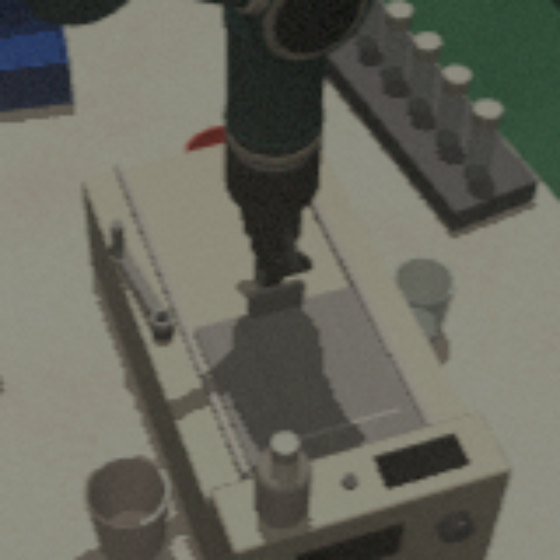

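The force rose to 10 N with no further motion, and the cover measures about y -0.105 in the chamber frame, so it is home. Next I retract, lift, and go round to the outer side of the peg.

Call:
play_rows --motion '[[[0.005,0.04,0],[0,0,0]],[[0.015,0.12,0],[0,0,0]],[[0.015,0.12,0.08],[0,0,0]],[[0.015,0.12,0.16],[0,0,0]],[[-0.1,0.16,0.16],[0,0,0]],[[-0.22,0.21,0.16],[0,0,0]],[[-0.346,0.26,0.16],[0,0,0]],[[-0.346,0.26,0.16],[0,0,0]],[[-0.346,0.26,0.16],[0,0,0]]]'

```text
time: 10.2
tool_pos: [0.4546, 0.0934, 0.2037]
tcp_rot: [-1.266, -1.119, 1.119]
wrist_force: [-0.7, -0.2, 0.0]
width: -0.002
```

Call:
play_rows --motion '[[[0,0,0],[0,0,0]]]'

```text
time: 10.32
tool_pos: [0.4554, 0.0932, 0.2037]
tcp_rot: [-1.266, -1.118, 1.118]
wrist_force: [-0.2, 0.7, 0.5]
width: 0.001
```

```bash
python3 look.py 5
```

```text
side cover 0.76 [ 0.583 -0.105  0.125] local [ 0.0023 -0.1052]
side cover_lip 0.7 [ 0.594 -0.021  0.139] local [ 0.0019 -0.0202]
side catch_pivot 0.74 [ 0.494 -0.001  0.136] local [-0.099  -0.0127]
side catch_peg 0.47 [0.497 0.086 0.155] local [-0.1072  0.0743]
side track_end 0.73 [ 0.572 -0.191  0.125] local [ 0.002  -0.1915]
side well 0.32 [ 0.573 -0.19   0.127] local [ 0.0022 -0.1906]
top cover 0.58 [ 0.586 -0.109  0.123] local [ 0.005  -0.1084]
top cover 0.48 [ 0.593 -0.024  0.135] local [ 0.0019 -0.0232]
top cover_lip 0.77 [ 0.59  -0.025  0.138] local [-0.0013 -0.0248]
top catch_pivot 0.68 [ 0.496 -0.001  0.135] local [-0.0976 -0.0122]
top track_end 0.7 [ 0.566 -0.191  0.119] local [-0.0038 -0.1924]
11.075 [0.45408533 0.09357745 0.20328585] [-0.15080132  0.07602184] [-0.13753048  0.5287179   0.02461295]
```

View pics/wrist5.png

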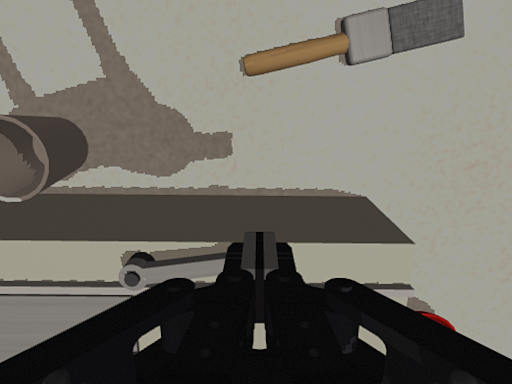

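View pics/side5.png

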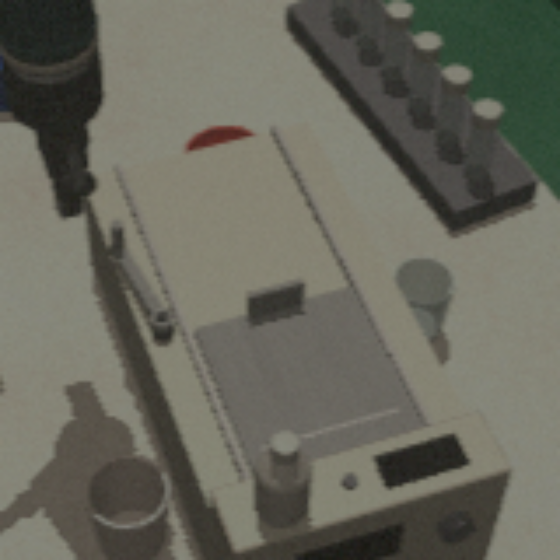

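```bash
cat > arc.py <<'E'
import numpy as np
al=-.12534;R=np.array([[np.cos(al),-np.sin(al)],[np.sin(al),np.cos(al)]]);p=np.array([.5942,-.0007])
def F(a):
    u=np.array([np.cos(a),np.sin(a)]);t=np.array([np.sin(a),-np.cos(a)])
    d=.006+.011*abs(t[0])+.0125*abs(t[1])
    return R@(np.array([-.097,-.011])+.09*u-d*t)+p
E
python3 - <<'E'
from arc import *
cur=np.array([.4545,.0934])
for a in [1.74,1.65,1.56,1.47,1.38,1.28,1.18,1.08,.98,.88,.78,.68,.58,.48,.38,.28,.2,.13,.07,.03,0]:
    f=F(a); print(a,f.round(4),((f-cur)/.4).round(3))
E
```

```text
1.74 [0.4737 0.0896] [ 0.048 -0.01 ]
1.65 [0.4828 0.0912] [ 0.071 -0.005]
1.56 [0.4918 0.092 ] [ 0.093 -0.003]
1.47 [0.499  0.0923] [ 0.111 -0.003]
1.38 [0.5063 0.092 ] [ 0.13  -0.003]
1.28 [0.5146 0.091 ] [ 0.15  -0.006]
1.18 [0.5228 0.0891] [ 0.171 -0.011]
1.08 [0.531  0.0864] [ 0.191 -0.017]
0.98 [0.539  0.0829] [ 0.211 -0.026]
0.88 [0.5468 0.0785] [ 0.231 -0.037]
0.78 [0.5542 0.0733] [ 0.249 -0.05 ]
0.68 [0.5612 0.0672] [ 0.267 -0.066]
0.58 [0.5676 0.0602] [ 0.283 -0.083]
0.48 [0.5733 0.0526] [ 0.297 -0.102]
0.38 [0.5782 0.0442] [ 0.309 -0.123]
0.28 [0.5823 0.0352] [ 0.319 -0.146]
0.2 [0.5848 0.0276] [ 0.326 -0.164]
0.13 [0.5865 0.0208] [ 0.33  -0.182]
0.07 [0.5875 0.0147] [ 0.333 -0.197]
0.03 [0.588  0.0107] [ 0.334 -0.207]
0 [0.5882 0.0076] [ 0.334 -0.214]
```

Call:
play_rows --motion '[[[0,0,-0.07],[0,0,0]],[[0,0,-0.135],[0,0,0]],[[0,0,-0.135],[0,0,0]]]'

```text
time: 11.45
tool_pos: [0.452, 0.0933, 0.1472]
tcp_rot: [-1.262, -1.114, 1.121]
wrist_force: [-0.8, -0.2, 0.1]
width: 0.002
```

Call:
play_rows --motion '[[[0.025,-0.005,0],[0,0,0]],[[0.048,-0.01,0],[0,0,0]],[[0.071,-0.005,0],[0,0,0]],[[0.093,-0.003,0],[0,0,0]],[[0.111,-0.003,0],[0,0,0]],[[0.13,-0.003,0],[0,0,0]],[[0.15,-0.006,0],[0,0,0]],[[0.171,-0.011,0],[0,0,0]],[[0.171,-0.011,0],[0,0,0]]]'

```text
time: 12.58
tool_pos: [0.5234, 0.0891, 0.1494]
tcp_rot: [-1.265, -1.118, 1.117]
wrist_force: [-0.1, 0.0, 0.8]
width: -0.003
```

```bash
python3 look.py 6
```

```text
side cover 0.64 [ 0.582 -0.104  0.124] local [ 0.001  -0.1045]
side cover_lip 0.55 [ 0.591 -0.023  0.139] local [-0.0002 -0.0223]
side cover_lip 0.23 [ 0.495 -0.212  0.15 ] local [-0.0719 -0.2219]
side catch_pivot 0.91 [0.492 0.    0.139] local [-0.1011 -0.0116]
side catch_peg 0.56 [0.542 0.078 0.155] local [-0.062   0.0717]
side track_end 0.97 [ 0.569 -0.19   0.127] local [-0.0011 -0.1913]
top cover 0.95 [ 0.584 -0.111  0.119] local [ 0.0039 -0.1106]
top cover_lip 0.61 [ 0.594 -0.026  0.137] local [ 0.0026 -0.0256]
top catch_pivot 0.81 [ 0.498 -0.001  0.136] local [-0.0958 -0.0124]
top track_end 0.75 [ 0.567 -0.192  0.124] local [-0.0032 -0.1928]
13.325 [0.52252105 0.08920818 0.14930773] [-0.08235625  0.08024213] [ 1.26128249 -0.16372757 -1.06982382]
```

View pics/side6.png

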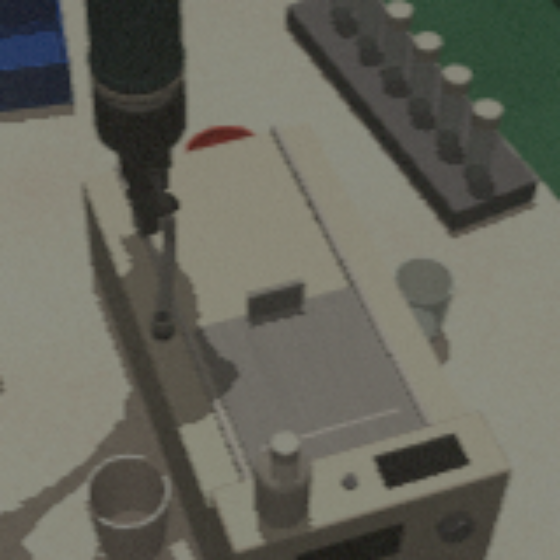

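View pics/wrist6.png

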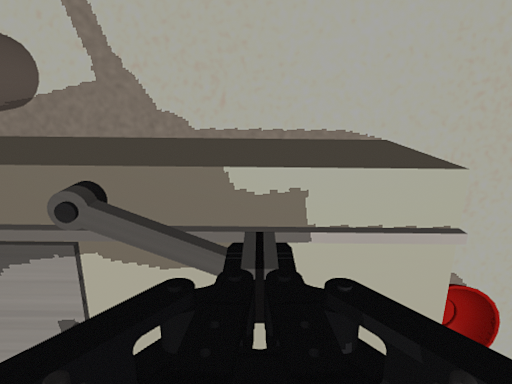

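The side view shows the catch following the fingers. Its measured angle is about 1.17 against 1.18 planned. I'll carry on round the arc.

Call:
play_rows --motion '[[[0.02,-0.006,0],[0,0,0]],[[0.04,-0.015,0],[0,0,0]],[[0.06,-0.026,0],[0,0,0]],[[0.078,-0.039,0],[0,0,0]],[[0.096,-0.055,0],[0,0,0]],[[0.112,-0.072,0],[0,0,0]],[[0.126,-0.091,0],[0,0,0]],[[0.138,-0.112,0],[0,0,0]],[[0.148,-0.135,0],[0,0,0]],[[0.148,-0.135,0],[0,0,0]]]'

```text
time: 14.58
tool_pos: [0.5822, 0.0343, 0.1494]
tcp_rot: [-1.266, -1.118, 1.117]
wrist_force: [-0.2, 0.6, -0.3]
width: 0.002
```

```bash
python3 look.py 7
```

```text
side cover 0.84 [ 0.582 -0.107  0.124] local [ 0.0009 -0.107 ]
side cover_lip 0.67 [ 0.593 -0.022  0.138] local [ 0.0017 -0.0217]
side catch_pivot 0.97 [0.492 0.001 0.141] local [-0.1012 -0.0115]
side catch_peg 0.53 [0.584 0.011 0.153] local [-0.0113  0.0104]
side track_end 0.87 [ 0.571 -0.192  0.128] local [ 0.0006 -0.1929]
top cover 0.9 [ 0.583 -0.11   0.118] local [ 0.003  -0.1096]
top cover 0.34 [0.582 0.011 0.155] local [-0.0131  0.0102]
top cover_lip 0.59 [ 0.593 -0.025  0.138] local [ 0.0022 -0.0241]
top catch_pivot 0.66 [ 0.5   -0.     0.135] local [-0.094  -0.0114]
top catch_peg 0.49 [0.581 0.016 0.154] local [-0.0148  0.0146]
top track_end 0.66 [ 0.57  -0.19   0.121] local [-0.     -0.1909]
15.325 [0.58171448 0.03520793 0.14928751] [-0.0168765  0.0340654] [ 0.39933735 -0.47655732  0.46474545]
```

View pics/side7.png

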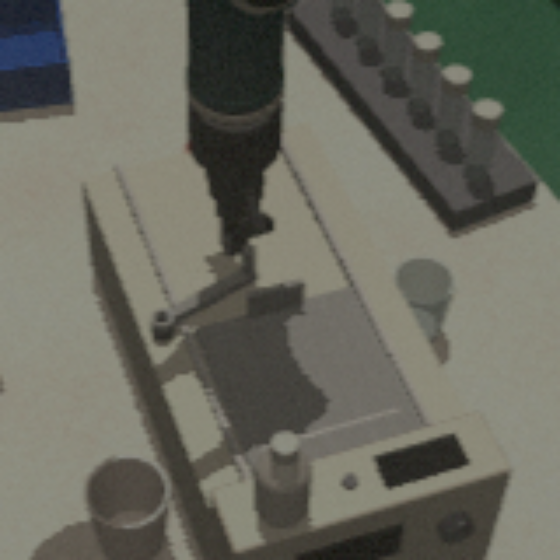

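The catch is at about 0.27 rad. I'll finish slowly, up to the stop.

Call:
play_rows --motion '[[[0.004,-0.01,0],[0,0,0]],[[0.007,-0.018,0],[0,0,0]],[[0.01,-0.028,0],[0,0,0]],[[0.011,-0.036,0],[0,0,0]],[[0.013,-0.044,0],[0,0,0]],[[0.014,-0.051,0],[0,0,0]],[[0.015,-0.058,0],[0,0,0]],[[0.015,-0.062,0],[0,0,0]],[[0.015,-0.062,0],[0,0,0]]]'

```text
time: 16.45
tool_pos: [0.5878, 0.0102, 0.1493]
tcp_rot: [-1.265, -1.118, 1.118]
wrist_force: [0.1, 0.5, 0.5]
width: 0.001
```

Call:
play_rows --motion '[[[0,-0.003,0],[0,0,0]],[[0,-0.005,0],[0,0,0]],[[0,-0.005,0],[0,0,0]]]'

```text
time: 16.82
tool_pos: [0.5877, 0.0084, 0.1493]
tcp_rot: [-1.265, -1.118, 1.118]
wrist_force: [0.3, 1.2, 0.1]
width: -0.001
```

Call:
play_rows --motion '[[[0,-0.0025,0],[0,0,0]],[[0,-0.0025,0],[0,0,0]]]'

```text
time: 17.08
tool_pos: [0.5877, 0.0078, 0.1493]
tcp_rot: [-1.264, -1.118, 1.118]
wrist_force: [-0.4, 3.0, 0.4]
width: 0.001
```

Call:
play_rows --motion '[[[0,-0.0025,0],[0,0,0]],[[0,-0.0025,0],[0,0,0]]]'

```text
time: 17.32
tool_pos: [0.5877, 0.0076, 0.1493]
tcp_rot: [-1.263, -1.119, 1.117]
wrist_force: [-0.9, 5.0, 0.4]
width: -0.001
```

Call:
play_rows --motion '[[[0,-0.0025,0],[0,0,0]],[[0,-0.0025,0],[0,0,0]]]'

```text
time: 17.58
tool_pos: [0.5877, 0.0075, 0.1493]
tcp_rot: [-1.262, -1.119, 1.115]
wrist_force: [-1.1, 9.1, 0.8]
width: 0.002
```

Call:
play_rows --motion '[[[0,-0.0025,0],[0,0,0]],[[0,-0.0025,0],[0,0,0]]]'

```text
time: 17.82
tool_pos: [0.5877, 0.0073, 0.1493]
tcp_rot: [-1.261, -1.12, 1.114]
wrist_force: [-0.5, 10.9, 0.7]
width: -0.001
```

```bash
python3 look.py 8
```

```text
side cover 0.61 [ 0.58  -0.105  0.124] local [-0.0011 -0.1052]
side cover_lip 0.95 [ 0.592 -0.022  0.137] local [ 0.0009 -0.0215]
side catch_pivot 0.9 [ 0.494 -0.001  0.14 ] local [-0.0998 -0.0127]
side catch_pivot 0.69 [ 0.58  -0.102  0.121] local [-0.0009 -0.1026]
side catch_peg 0.47 [ 0.587 -0.012  0.159] local [-0.006  -0.0121]
side track_end 0.76 [ 0.57  -0.192  0.125] local [ 1.000e-04 -1.924e-01]
side track_end 0.46 [ 0.584 -0.016  0.155] local [-0.0078 -0.0166]
top cover 0.62 [ 0.586 -0.109  0.123] local [ 0.0049 -0.1086]
top cover 0.6 [ 0.566 -0.189  0.123] local [-0.0043 -0.1907]
top cover_lip 0.78 [ 0.592 -0.022  0.139] local [ 0.0008 -0.0218]
top catch_peg 0.59 [ 0.583 -0.013  0.154] local [-0.0097 -0.0134]
top track_end 0.87 [ 0.568 -0.188  0.121] local [-0.0021 -0.1893]
18.575 [0.58767785 0.00732381 0.14935005] [-0.00747406  0.00714552] [-0.60273184 10.73289035  0.50940827]
```

View pics/wrist8.png

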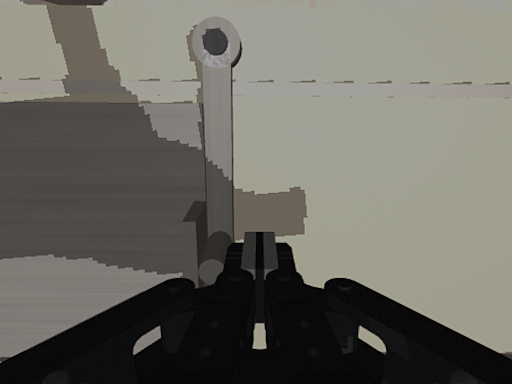

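The catch lies straight across behind the lip, and it held against 11 N without moving. Peg y is -0.012, where -0.011 is expected. Retracting.

Call:
play_rows --motion '[[[0.003,0.02,0],[0,0,0]],[[0.012,0.1,0],[0,0,0]],[[0.012,0.1,0.1],[0,0,0]],[[0.03,0.24,0.22],[0,0,0]],[[0.03,0.36,0.25],[0,0,0]],[[0.03,0.48,0.25],[0,0,0]],[[0.03,0.48,0.25],[0,0,0]],[[0.03,0.48,0.25],[0,0,0]]]'

```text
time: 19.58
tool_pos: [0.5996, 0.1957, 0.2488]
tcp_rot: [-1.266, -1.118, 1.12]
wrist_force: [-0.3, -0.4, -0.7]
width: 0.002
```

```bash
python3 look.py 9
```

```text
side cover 0.59 [ 0.582 -0.104  0.122] local [ 0.0011 -0.104 ]
side cover_lip 0.9 [ 0.591 -0.025  0.137] local [-0.0005 -0.0242]
side catch_pivot 0.63 [0.496 0.001 0.139] local [-0.0974 -0.0108]
side catch_peg 0.69 [ 0.587 -0.012  0.156] local [-0.0052 -0.0122]
side track_end 0.81 [ 0.57  -0.189  0.127] local [-1.000e-04 -1.901e-01]
side well 0.64 [ 0.57  -0.189  0.127] local [-0.0005 -0.1894]
top cover 0.7 [ 0.588 -0.109  0.123] local [ 0.0076 -0.1079]
top cover_lip 0.59 [ 0.592 -0.023  0.138] local [ 0.0004 -0.0221]
top cover_lip 0.24 [ 0.584 -0.109  0.124] local [ 0.0031 -0.1093]
top catch_pivot 0.59 [0.5   0.002 0.135] local [-0.0942 -0.0094]
top catch_peg 0.56 [ 0.502 -0.212  0.156] local [-0.0654 -0.2216]
top catch_peg 0.5 [ 0.582 -0.012  0.153] local [-0.0108 -0.0124]
top track_end 0.72 [ 0.567 -0.19   0.122] local [-0.0033 -0.1911]
top track_end 0.46 [ 0.584 -0.109  0.121] local [ 0.0034 -0.1083]
20.325 [0.59971513 0.19639887 0.2493084 ] [-0.01916787  0.19624213] [-0.69967153  0.97018118 -0.58111598]
```

View pics/side9.png

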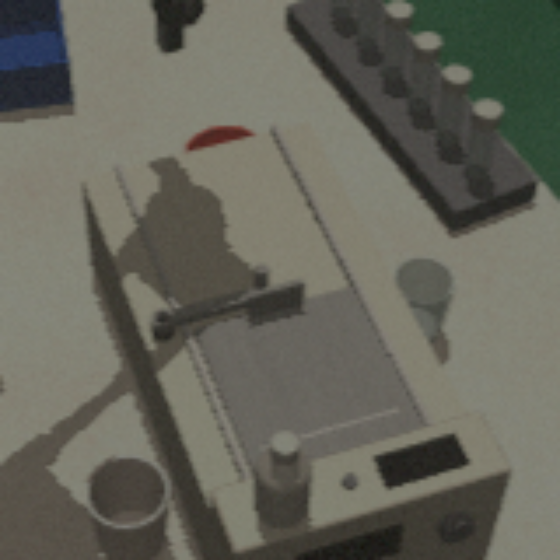

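View pics/top9.png

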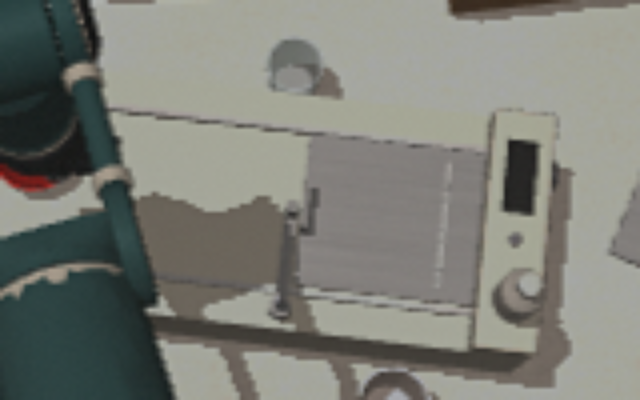

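Both views show the cover against the housing, the catch straight across behind the lip, and the arm clear. The bystanders in view are standing where they were.

```bash
python3 -c "
from workcell import bot
print(bot.finish_job())"
```

```text
the job is handed in; nothing more can be done
None
```

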